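Feed two lengths of component tape on a phone-repair bench

TASK

Two strips of parts are needed from the tape feeder with the yellow reel, and each turn of its crank feeds one: turn that crank exactly two full turns clockwise (seen from above), so that its knob ends where it started, then let go. Leave the crank of the feeder with the blue reel where it is.

Things in the scene. Friction and masses are not known exactly. Their poses are not given: they have to be found in the camera images.
- feeder: Tape feeder with the yellow reel, bolted to the bench: grey base 190 x 190 x 26 mm high, on it the reel lying flat, 178 mm across, top 44 mm above the bench; an aluminium tape gate 49 mm high near the base's corner at x -84, y +70 mm. Origin: on the bench at the base's centre, straight below the crank's vertical shaft; z up. A like feeder with a blue reel stands beside it; their sides vary.
- feeder_crank (a joint): Angle (rad) of the yellow reel's crank about its vertical shaft, counted on over whole turns; grows clockwise seen from above. Starts anywhere from -1.5 to 1.5; at 0 the arm points along the feeder's -x. It turns endlessly both ways, no stops or clicks, with slight friction (about 1.5 N at the knob), and stays where it is left.
- feeder_knob (a point): Middle of the black knob on the yellow reel's crank: upright cylinder 22 mm across, 40 mm tall, from 67 to 107 mm above the bench (this point: 87 mm), 50 mm from the shaft's axis. It spins freely on its pin, so a gripper from above can carry it round without turning. Below it lies the flat crank arm, 16 mm wide, top at 65 mm; the hub, 28 mm across, ends at 66 mm.
- spare_knob (a point): Middle of the like black knob (same sizes and heights) on the crank of the other feeder, the one with the blue reel: a bystander that must not be cranked.

How it is judged:
By the outcome, as a careful person would: the job done as asked, in the order asked, and still so for the second after the job is handed in, with the robot touching nothing.
It also fails if it takes over 56 s, if anything falls off the work surface, if the arm or the gripper's body presses on something with over 40 N, if the wrist force passes 120 N, or if a joint passes its speed limit or range.

ROBOT

A 7-joint arm with a two-finger parallel gripper is mounted at the origin on the work surface. World frame = base frame: x ahead of the robot, y to its left, z up, the work surface at z = 0. Lengths are in m, angles in rad, forces in N, time in s.
With the tool pointing down it reaches from about 0.425 to 0.95 m from the base axis. Payload 4.7 kg.
Tool frame: the origin (TCP) lies at the very end of the fingers, on their centre line; the grasp point (between the pads) lies 19 mm behind it; z points along the fingers, y is the line along which they close (so a half turn about z gives the same grasp; the last joint's range is limited). The gripper opens to 87 mm and grips with 3 to 60 N. Pads are 19 mm wide; open, the fingers measure 117 mm over their backs; the gripper's body (75 mm by 190 mm) begins 51 mm behind the grasp point.
Start: joints at [1.192, 0.469, -0.049, 1.532, 0.024, 1.141, -0.082], TCP at [0.231, -0.634, 0.223] pointing down, gripper open.
Joint ranges: [-2.59, 2.59], [-0.33, 1.99], [-1.39, 1.29], [0.1, 2.45], [-1.04, 4.18], [0.21, 1.99], [-2.66, 2.66]. Speed limits (rad/s): [2.57, 2.57, 3.14, 3.14, 3.14, 3.14, 3.14].

INTERFACE

Orientations are given as a rotation vector (axis times angle).
In Python, from cell import ctrl, optics, order, spotter gives the robot as it stands. The module is installed in compiled form; this text tells all that it offers.
- The arm moves only by the shell command python3 -m crank 'ROWS' [FORCE]. ROWS is a JSON object of lists of equal length, an entry for each row: "jaw": the finger opening in mm, from 0 to 87; "dp": the shift along the tool's x, y, z in mm, a list of three; "turn": the turn, a rotation vector about the tool's x, y, z in rad, a list of three. A call has 1 to 5 rows; each row is the pose to reach, as a shift and turn from the pose commanded when the call began, along the tool's axes at that moment; what a row does not reach only later rows make up. A row lasts 1/10 s, in which the tool goes at most 50 mm and 8.59 degrees, less where a joint would pass 70% of its speed; a pose out of reach is approached as far as the arm can. A call with a gripper value outside its range is refused whole. The fingers move at their own pace and stop on an object; FORCE is the grip in N (left out, the last holds). Time passes only in rows, so rows that repeat a pose let the fingers close. It gives the time, the measured TCP pose, the force, the opening and the grip force at its end, in the units of the state.
- ctrl.state(): the state, without advancing time (a new reading comes with each control period).
- optics.snapshot(name): name is "scene" or "side" or "wrist"; returns the picture (384x512x3 uint8, blue, green, red); there is no depth.
- optics.camera_model(name): a dict with "fx", "fy", "cx", "cy" (pixels), "extrinsics" (4x4, takes a point from world to camera coordinates). Camera axes: x right, y down, z forward; pixel columns grow to the right and rows downward; lengths in m; the calibration is good to about 2 mm. The wrist camera is an equidistant fisheye: a pixel r from the principal point sees the ray r / f radians off the axis. A picture is of the moment at which its call begins: read the wrist's pose just before it. camera_model takes no time and is no camera call; for the wrist camera it gives the pose at the moment of the call.
- order.close_job(): hands the job in; it is judged then, once.
Trained networks look in the newest picture that a camera, given by its name, has taken for a name from the list of things; names that differ only in an ending like _2 or _b are one class to them, and where a whole thing is asked for, a point or a joint stands for the part that bears it (a point fixed in the world has none). Each returns a list of dicts, best first, with "confidence" (0 to 1); they miss things now and then, are a little off and sometimes report something else, mostly with a low value. They report only what shows in the picture. A call takes as long as a camera call.
- spotter.search_frame(camera, name): "box" ([left, top, width, height] in pixels, round what is visible of it).
- spotter.cut_out(camera, name): "pixels" (384x512 bool, what is visible of it) and "box" ([left, top, width, height] in pixels, round what is visible of it).
- spotter.spot_point(camera, name): "pixel" ([row, column] in pixels: a listed point, or the origin of a listed thing).
The state is a dict: "clock": time; "qpos": joint angles; "dq": joint speeds; "joint_efforts": joint torques, N m; "position": TCP position; "orientation": TCP orientation; "force": force on the tool from outside, world axes, zero at the start; "moment": the same for the moment, N m; "gripper_width": finger opening in m; "grasp_force": force on a finger pad.
Only numpy, scipy, OpenCV 4.12 (cv2) and the standard library are available. Lean on these libraries where they do the work, as an engineer would, in place of code of your own. Each camera call takes 0.05 s, during which the arm holds its last target. There are 200 camera calls.

## Working session

There is one attempt and no reset: what is moved stays moved. The work goes in short steps, Python scripts to look and compute and a shell command to move; the robot and the scene stay as the last step left them, time stands still between calls to the robot, and variables do not carry over. Pictures are saved under pics/ and viewed, at most 10 in all, crops included, and the job is handed in when it is done.

```bash
mkdir -p pics
cat > h.py <<'E'
import numpy as np, cv2
from cell import ctrl, optics, order, spotter
from scipy.spatial.transform import Rotation as R
def plane(cam,pix,z):
    m=optics.camera_model(cam);E=np.array(m["extrinsics"]);r,c=pix
    if cam=="wrist":
        u=np.array([(c-m["cx"])/m["fx"],(r-m["cy"])/m["fy"]]);t=np.linalg.norm(u)
        d=np.r_[u/max(t,1e-9)*np.sin(t),np.cos(t)]
    else: d=np.array([(c-m["cx"])/m["fx"],(r-m["cy"])/m["fy"],1])
    d=E[:3,:3].T@d;o=-E[:3,:3].T@E[:3,3]
    return o+d*(z-o[2])/d[2]
E
python3 - <<'E'
from h import *
s=ctrl.state();print(s["position"],R.from_rotvec(s["orientation"]).as_matrix().round(3),s["clock"])
ims=[]
for c in("scene","side","wrist"):
    im=optics.snapshot(c);ims.append(im)
    for n,z in(("feeder_knob",.087),("spare_knob",.087),("feeder",0)):
        for d in spotter.spot_point(c,n)[:2]:print(c,n,np.round(d["pixel"]),round(d["confidence"],2),plane(c,d["pixel"],z).round(3))
cv2.imwrite("pics/a.png",cv2.resize(np.vstack([np.hstack(ims[:2]),np.hstack([ims[2],ims[2]*0])]),(800,600)))
print(ctrl.state()["clock"])
E
```

```text
[ 0.2311413  -0.63356238  0.22152098] [[ 0.939  0.343 -0.001]
 [ 0.343 -0.939  0.002]
 [-0.    -0.002 -1.   ]] 0.0
scene feeder_knob [168. 200.] 0.49 [ 0.502 -0.141  0.087]
scene spare_knob [183. 393.] 0.51 [0.521 0.24  0.087]
scene feeder [220. 199.] 0.56 [ 0.561 -0.139  0.   ]
side feeder_knob [239. 284.] 0.56 [ 0.501 -0.142  0.087]
side spare_knob [151. 177.] 0.48 [0.521 0.209 0.087]
side feeder [254. 298.] 0.7 [ 0.555 -0.133  0.   ]
side feeder [240. 280.] 0.31 [ 0.556 -0.084  0.   ]
0.6
```

View pics/a.png

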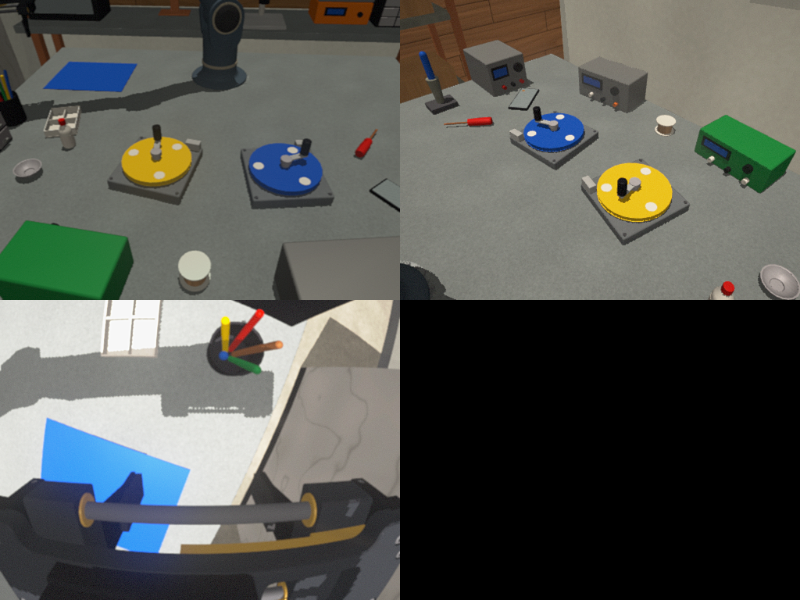

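The yellow feeder is at about (0.557, -0.136) and its knob at about (0.502, -0.141). Both cameras agree, and the 50 mm radius is plausible. The blue feeder is at y ≈ +0.22, well clear. I'll move above the knob and square the tool to the world axes on the way.

```bash
python3 -m crank '{"jaw":[87,87,87,87,87],"dp":[[35,-31,0],[70,-62,0],[106,-92,0],[141,-123,0],[176,-154,0]],"turn":[[0,0,0.07],[0,0,0.14],[0,0,0.21],[0,0,0.28],[0,0,0.35]]}' 20
python3 - <<'E'
from h import *
s=ctrl.state();print(s["position"],R.from_rotvec(s["orientation"]).as_matrix().round(3),s["qpos"])
E
```

```text
clock: 1.1
position: [0.3447, -0.4274, 0.2228]
orientation: [3.141, -0.005, 0.001]
force: [1.6, -0.8, -0.4]
gripper_width: 0.0868
grasp_force: 0.0
[ 0.34471741 -0.42743433  0.2228191 ] [[ 1.    -0.003  0.001]
 [-0.003 -1.    -0.   ]
 [ 0.001  0.    -1.   ]] [ 0.86953224  0.26530986 -0.06587362  1.83281965  0.01989314  1.04334688
 -0.77803244]
```

```bash
python3 -m crank '{"jaw":[87,87,87,87,87],"dp":[[21,-38,0],[42,-76,0],[63,-114,0],[84,-152,0],[105,-190,0]],"turn":[[0,0,0],[0,0,0],[0,0,0],[0,0,0],[0,0,0]]}' 
python3 -m crank '{"jaw":[87,87,87,87],"dp":[[21,-38,0],[42,-76,5],[52,-96,10],[52,-96,10]],"turn":[[0,0,0],[0,0,0],[0,0,0],[0,0,0]]}'
python3 - <<'E'
from h import *
s=ctrl.state();print(s["position"],s["qpos"])
for c in("wrist","scene","side"):
    im=optics.snapshot(c)
    if c=="wrist":cv2.imwrite("pics/b.png",im)
    for n,z in(("feeder_knob",.087),("feeder",0)):
        for d in spotter.spot_point(c,n)[:2]:print(c,n,np.round(d["pixel"]),round(d["confidence"],2),plane(c,d["pixel"],z).round(4))
E
```

```text
clock: 1.6
position: [0.4496, -0.2376, 0.223]
orientation: [3.141, -0.001, 0.001]
force: [0.6, -0.1, -1.2]
gripper_width: 0.0872
grasp_force: 0.0
clock: 2.0
position: [0.5023, -0.1388, 0.2122]
orientation: [-3.14, -0.011, -0.0]
force: [-0.3, 0.6, 0.2]
gripper_width: 0.0872
grasp_force: 0.0
[ 0.50225378 -0.1387949   0.21223943] [ 0.41535683  0.24341517 -0.2670064   1.89597868  0.0728751   1.01181818
 -1.44642743]
wrist feeder_knob [178. 257.] 0.65 [ 0.5024 -0.1479  0.087 ]
wrist feeder [120. 250.] 0.7 [ 0.5523 -0.1418  0.    ]
scene feeder_knob [168. 201.] 0.75 [ 0.4996 -0.1385  0.087 ]
scene feeder_knob [186. 390.] 0.46 [0.5283 0.2335 0.087 ]
scene feeder [218. 203.] 0.57 [ 0.5559 -0.1324  0.    ]
side feeder_knob [238. 282.] 0.55 [ 0.5013 -0.1375  0.087 ]
side feeder [256. 300.] 0.66 [ 0.554 -0.139  0.   ]
```

View pics/b.png

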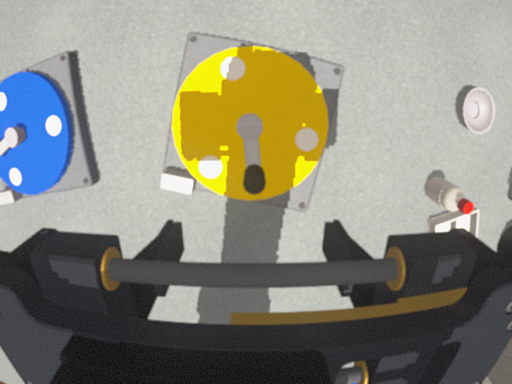

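The wrist view shows the knob blob centred near (179, 255), the hub near (125, 250), and the reel spanning columns 173–328. I'll fit the shaft axis from the reel's rim, because the centre sets the circle.

Run:
```python
from h import *
from scipy.optimize import least_squares
print("hub",plane("wrist",(125,250),.066).round(4),"knob",plane("wrist",(179,255),.087).round(4))
for c in("wrist","scene","side"):
    im=cv2.imread("pics/b.png") if c=="wrist" else optics.snapshot(c)
    hsv=cv2.cvtColor(im,cv2.COLOR_BGR2HSV)
    m=cv2.inRange(hsv,(20,150,60),(35,255,255))
    m=cv2.morphologyEx(m,cv2.MORPH_OPEN,np.ones((3,3),np.uint8))
    cs=max(cv2.findContours(m,0,1)[0],key=cv2.contourArea)
    P=np.array([plane(c,(p[0][1],p[0][0]),.044)[:2] for p in cs])
    f=least_squares(lambda q:np.hypot(*(P-q[:2]).T)-q[2],[.555,-.137,.089],loss="soft_l1",f_scale=.001)
    print(c,f.x.round(4),len(P))
```

```text
hub [ 0.5531 -0.1416  0.066 ] knob [ 0.5008 -0.1466  0.087 ]
wrist [ 0.5516 -0.141   0.0876] 437
scene [ 0.5661 -0.1296  0.0872] 305
side [ 0.5464 -0.1395  0.0898] 273
```

```bash
python3 -m crank '{"jaw":[87,87,87,87,87],"dp":[[0,5,30],[-1,5,65],[-1,5,100],[-1,5,125],[-1,5,136]],"turn":[[0,0,0],[0,0,0],[0,0,0],[0,0,0],[0,0,0]]}'
python3 - <<'E'
from h import *
print(ctrl.state()["position"],ctrl.state()["force"])
im=optics.snapshot("wrist");cv2.imwrite("pics/c.png",im)
for d in spotter.spot_point("wrist","feeder_knob")[:2]:print(np.round(d["pixel"]),d["confidence"],plane("wrist",d["pixel"],.087).round(4))
E
```

```text
clock: 3.05
position: [0.4984, -0.148, 0.0743]
orientation: [-3.141, 0.0, 0.006]
force: [0.2, -0.2, -0.2]
gripper_width: 0.0872
grasp_force: 0.0
[ 0.49836574 -0.1479772   0.0742926 ] [ 0.20507242 -0.15162109 -0.17297389]
[239. 239.] 0.95 [ 0.503  -0.1403  0.087 ]
```

View pics/c.png

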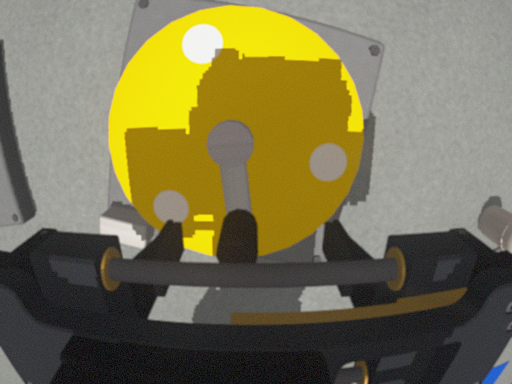

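The knob (columns 218–258) sits left of the finger mid-line (about column 253), so I need to shift about 7 mm to +y. I'll also check the centre from this close view.

```bash
python3 - <<'E'
from h import *
from scipy.optimize import least_squares
for i in range(2):print(np.round(ctrl.state()["position"],4))
print("hub",plane("wrist",(144,230),.066).round(4),"knob",plane("wrist",(239,239),.087).round(4))
m=cv2.inRange(cv2.cvtColor(cv2.imread("pics/c.png"),cv2.COLOR_BGR2HSV),(20,150,60),(35,255,255))
cs=max(cv2.findContours(m,0,1)[0],key=cv2.contourArea)
P=np.array([plane("wrist",(p[0][1],p[0][0]),.044)[:2] for p in cs if p[0][1]<200])
f=least_squares(lambda q:np.hypot(*(P-q[:2]).T)-q[2],[.555,-.137,.089],loss="soft_l1",f_scale=.001);print(f.x.round(4))
E
python3 -m crank '{"jaw":[87,87],"dp":[[3,-6,0],[3,-6,0]],"turn":[[0,0,0],[0,0,0]]}' 15
python3 -m crank '{"jaw":[15,15,15,15,15],"dp":[[0,0,0],[0,0,0],[0,0,0],[0,0,0],[0,0,0]],"turn":[[0,0,0],[0,0,0],[0,0,0],[0,0,0],[0,0,0]]}' 15
```

```text
[ 0.4991 -0.1481  0.0754]
[ 0.4991 -0.1481  0.0754]
hub [ 0.5538 -0.1349  0.066 ] knob [ 0.5031 -0.1404  0.087 ]
[ 0.5768 -0.1341  0.0715]
clock: 3.35
position: [0.5049, -0.1412, 0.0782]
orientation: [3.141, 0.002, 0.006]
force: [0.4, 0.1, 0.6]
gripper_width: 0.0867
grasp_force: 0.0
clock: 3.85
position: [0.503, -0.1423, 0.0766]
orientation: [3.141, -0.0, 0.0]
force: [-0.9, -0.4, -1.1]
gripper_width: 0.0548
grasp_force: 0.0
```

```bash
python3 -m crank '{"jaw":[15,15,15,15,15],"dp":[[0,0,0],[0,0,0],[0,0,0],[0,0,0],[0,0,0]],"turn":[[0,0,0],[0,0,0],[0,0,0],[0,0,0],[0,0,0]]}' 15
python3 -m crank '{"jaw":[15,15,15],"dp":[[0,0,0],[0,0,0],[0,0,0]],"turn":[[0,0,0],[0,0,0],[0,0,0]]}' 15
python3 - <<'E'
from h import *
print(ctrl.state()["position"],ctrl.state()["force"])
optics.snapshot("wrist")
for d in spotter.spot_point("wrist","feeder_knob")[:1]:print(np.round(d["pixel"]),d["confidence"],plane("wrist",d["pixel"],.087).round(4))
# quarter rows in tool axes (x=world x, y=-world y); clockwise from above: world angle decreasing
a0=np.arctan2(-5.4,-49.7)
for q in range(4):
    p=lambda a:50*np.array([np.cos(a),np.sin(a)])
    s=a0-q*np.pi/2
    print([[*( (p(s-k*np.pi/10)-p(s))*[1,-1]).round(1),0] for k in range(1,6)])
E
```

```text
clock: 4.35
position: [0.5029, -0.1418, 0.0765]
orientation: [-3.141, -0.0, 0.0]
force: [-0.6, 1.1, 0.1]
gripper_width: 0.0213
grasp_force: 15.0
clock: 4.65
position: [0.503, -0.1419, 0.0765]
orientation: [-3.141, -0.0, 0.0]
force: [0.2, 1.5, 1.4]
gripper_width: 0.0214
grasp_force: 15.0
[ 0.50296025 -0.14193191  0.07653201] [0.22101256 1.53812822 1.41546844]
[243. 251.] 0.59 [ 0.5036 -0.1412  0.087 ]
[[np.float64(0.8), np.float64(-15.6), 0], [np.float64(6.3), np.float64(-30.2), 0], [np.float64(16.1), np.float64(-42.4), 0], [np.float64(29.2), np.float64(-51.0), 0], [np.float64(44.3), np.float64(-55.1), 0]]
[[np.float64(15.6), np.float64(0.8), 0], [np.float64(30.2), np.float64(6.3), 0], [np.float64(42.4), np.float64(16.1), 0], [np.float64(51.0), np.float64(29.2), 0], [np.float64(55.1), np.float64(44.3), 0]]
[[np.float64(-0.8), np.float64(15.6), 0], [np.float64(-6.3), np.float64(30.2), 0], [np.float64(-16.1), np.float64(42.4), 0], [np.float64(-29.2), np.float64(51.0), 0], [np.float64(-44.3), np.float64(55.1), 0]]
[[np.float64(-15.6), np.float64(-0.8), 0], [np.float64(-30.2), np.float64(-6.3), 0], [np.float64(-42.4), np.float64(-16.1), 0], [np.float64(-51.0), np.float64(-29.2), 0], [np.float64(-55.1), np.float64(-44.3), 0]]
```

Gripped at 21.4 mm with 15 N. First quarter turn, clockwise; from the near side this heads to +y.

```bash
python3 -m crank '{"jaw":[15,15,15,15,15],"dp":[[0.8,-15.6,0],[6.3,-30.2,0],[16.1,-42.4,0],[29.2,-51,0],[44.3,-55.1,0]],"turn":[[0,0,0],[0,0,0],[0,0,0],[0,0,0],[0,0,0]]}' 15
python3 - <<'E'
from h import *
print(ctrl.state()["position"],ctrl.state()["force"],ctrl.state()["qpos"].__repr__())
cv2.imwrite("pics/d.png",optics.snapshot("wrist"))
for d in spotter.spot_point("wrist","feeder_knob")[:1]:print(np.round(d["pixel"]),d["confidence"],plane("wrist",d["pixel"],.087).round(4))
print(ctrl.state()["position"],ctrl.state()["force"])
E
```

```text
clock: 5.25
position: [0.5466, -0.0849, 0.0765]
orientation: [-3.14, -0.003, 0.004]
force: [-1.2, -0.3, 1.2]
gripper_width: 0.0215
grasp_force: 15.0
[ 0.54658656 -0.08491659  0.07649539] [-1.21042657 -0.324112    1.19643816] array([ 0.26803409,  0.46024574, -0.2429205 ,  1.94857241,  0.15514033,
        0.75309284, -1.63346445])
[243. 254.] 0.92 [ 0.5502 -0.0859  0.087 ]
[ 0.54938582 -0.08482672  0.07654812] [ 1.4855985   5.41684909 -0.29687195]
```

View pics/d.png

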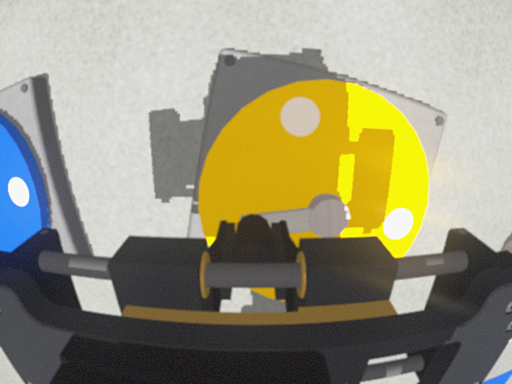

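The crank followed: the arm now points left and the knob is in the pads, with forces of only a few N. Next quarters.

```bash
python3 -m crank '{"jaw":[15,15,15,15,15],"dp":[[15.6,0.8,0],[30.2,6.3,0],[42.4,16.1,0],[51,29.2,0],[55.1,44.3,0]],"turn":[[0,0,0],[0,0,0],[0,0,0],[0,0,0],[0,0,0]]}'
python3 -m crank '{"jaw":[15,15],"dp":[[0,0,0],[0,0,0]],"turn":[[0,0,0],[0,0,0]]}'
```

```text
clock: 5.85
position: [0.6025, -0.1321, 0.0765]
orientation: [-3.141, -0.0, 0.001]
force: [-3.2, 1.9, 3.1]
gripper_width: 0.0213
grasp_force: 15.0
clock: 6.05
position: [0.6023, -0.1338, 0.0766]
orientation: [3.14, -0.004, 0.002]
force: [2.0, -1.5, -1.7]
gripper_width: 0.0212
grasp_force: 15.0
```

```bash
python3 -m crank '{"jaw":[15,15,15,15,15],"dp":[[-0.8,15.6,0],[-6.3,30.2,0],[-16.1,42.4,0],[-29.2,51,0],[-44.3,55.1,0]],"turn":[[0,0,0],[0,0,0],[0,0,0],[0,0,0],[0,0,0]]}'
python3 -m crank '{"jaw":[15,15],"dp":[[0,0,0],[0,0,0]],"turn":[[0,0,0],[0,0,0]]}'
python3 -m crank '{"jaw":[15,15,15,15,15],"dp":[[-15.6,-0.8,0],[-30.2,-6.3,0],[-42.4,-16.1,0],[-51,-29.2,0],[-55.1,-44.3,0]],"turn":[[0,0,0],[0,0,0],[0,0,0],[0,0,0],[0,0,0]]}'
python3 -m crank '{"jaw":[15,15],"dp":[[0,0,0],[0,0,0]],"turn":[[0,0,0],[0,0,0]]}'
python3 - <<'E'
from h import *
cv2.imwrite("pics/e.png",optics.snapshot("wrist"))
for d in spotter.spot_point("wrist","feeder_knob")[:1]:print(np.round(d["pixel"]),d["confidence"],plane("wrist",d["pixel"],.087).round(4))
E
```

```text
clock: 6.55
position: [0.5571, -0.1848, 0.0765]
orientation: [-3.138, 0.001, 0.0]
force: [0.6, 10.9, 0.2]
gripper_width: 0.0216
grasp_force: 15.0
clock: 6.75
position: [0.5561, -0.1847, 0.0765]
orientation: [-3.138, -0.0, 0.004]
force: [-2.4, 7.6, 1.5]
gripper_width: 0.021
grasp_force: 15.0
clock: 7.25
position: [0.5031, -0.1438, 0.0766]
orientation: [3.14, -0.003, 0.005]
force: [5.2, -0.3, -6.0]
gripper_width: 0.0212
grasp_force: 15.0
clock: 7.45
position: [0.503, -0.1424, 0.0766]
orientation: [3.142, -0.0, 0.0]
force: [2.5, 1.9, -2.9]
gripper_width: 0.0216
grasp_force: 15.0
[243. 253.] 0.96 [ 0.504  -0.1434  0.087 ]
```

View pics/e.png

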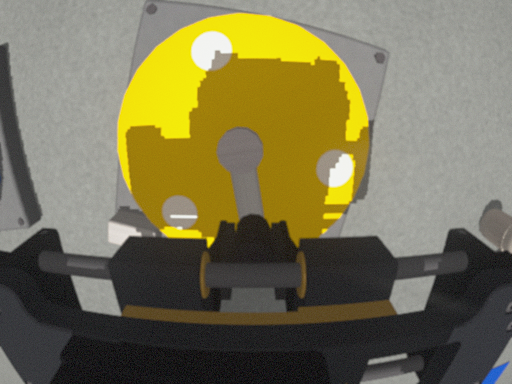

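One full turn is done: knob at (243, 253), still in the pads, forces up to about 11 N. Second turn.

```bash
python3 -m crank '{"jaw":[15,15,15,15,15],"dp":[[0.8,-15.6,0],[6.3,-30.2,0],[16.1,-42.4,0],[29.2,-51,0],[44.3,-55.1,0]],"turn":[[0,0,0],[0,0,0],[0,0,0],[0,0,0],[0,0,0]]}'
python3 -m crank '{"jaw":[15],"dp":[[0,0,0]],"turn":[[0,0,0]]}'
python3 -m crank '{"jaw":[15,15,15,15,15],"dp":[[15.6,0.8,0],[30.2,6.3,0],[42.4,16.1,0],[51,29.2,0],[55.1,44.3,0]],"turn":[[0,0,0],[0,0,0],[0,0,0],[0,0,0],[0,0,0]]}'
python3 -m crank '{"jaw":[15],"dp":[[0,0,0]],"turn":[[0,0,0]]}'
```

```text
clock: 8.05
position: [0.5457, -0.0851, 0.0765]
orientation: [-3.14, -0.001, 0.008]
force: [-2.4, 2.1, 1.5]
gripper_width: 0.0218
grasp_force: 15.0
clock: 8.15
position: [0.5488, -0.0849, 0.0765]
orientation: [-3.139, -0.002, -0.001]
force: [0.6, 5.5, -0.4]
gripper_width: 0.0212
grasp_force: 15.0
clock: 8.65
position: [0.6025, -0.1326, 0.0765]
orientation: [3.141, -0.0, -0.001]
force: [-3.7, 1.4, 2.3]
gripper_width: 0.0214
grasp_force: 15.0
clock: 8.75
position: [0.6023, -0.1365, 0.0766]
orientation: [3.138, -0.009, 0.001]
force: [-0.3, -2.7, -0.6]
gripper_width: 0.0217
grasp_force: 15.0
```

```bash
python3 -m crank '{"jaw":[15,15,15,15,15],"dp":[[-0.8,15.6,0],[-6.3,30.2,0],[-16.1,42.4,0],[-29.2,51,0],[-44.3,55.1,0]],"turn":[[0,0,0],[0,0,0],[0,0,0],[0,0,0],[0,0,0]]}'
python3 -m crank '{"jaw":[15],"dp":[[0,0,0]],"turn":[[0,0,0]]}'
python3 -m crank '{"jaw":[15,15,15,15,15],"dp":[[-15.6,-0.8,0],[-30.2,-6.3,0],[-42.4,-16.1,0],[-51,-29.2,0],[-55.1,-44.3,0]],"turn":[[0,0,0],[0,0,0],[0,0,0],[0,0,0],[0,0,0]]}'
python3 -m crank '{"jaw":[15,15,15],"dp":[[0,0,0],[0,0,0],[0,0,0]],"turn":[[0,0,0],[0,0,0],[0,0,0]]}'
python3 - <<'E'
from h import *
print(ctrl.state()["position"],ctrl.state()["force"])
cv2.imwrite("pics/f.png",optics.snapshot("wrist"))
for d in spotter.spot_point("wrist","feeder_knob")[:1]:print(np.round(d["pixel"]),d["confidence"],plane("wrist",d["pixel"],.087).round(4))
E
```

```text
clock: 9.25
position: [0.557, -0.1848, 0.0765]
orientation: [-3.138, 0.0, 0.001]
force: [0.1, 11.2, 1.0]
gripper_width: 0.0217
grasp_force: 15.0
clock: 9.35
position: [0.5551, -0.1847, 0.0765]
orientation: [-3.138, 0.001, 0.005]
force: [-1.5, 7.6, 0.7]
gripper_width: 0.0215
grasp_force: 15.0
clock: 9.85
position: [0.5031, -0.1437, 0.0766]
orientation: [3.14, -0.003, 0.005]
force: [5.9, -1.0, -7.1]
gripper_width: 0.0212
grasp_force: 15.0
clock: 10.15
position: [0.503, -0.1429, 0.0766]
orientation: [3.141, -0.002, -0.0]
force: [2.2, 2.5, -2.4]
gripper_width: 0.0216
grasp_force: 15.0
[ 0.50300515 -0.14289325  0.07655458] [ 2.21825398  2.50231875 -2.38911781]
[244. 253.] 0.94 [ 0.503  -0.1433  0.087 ]
```

View pics/f.png

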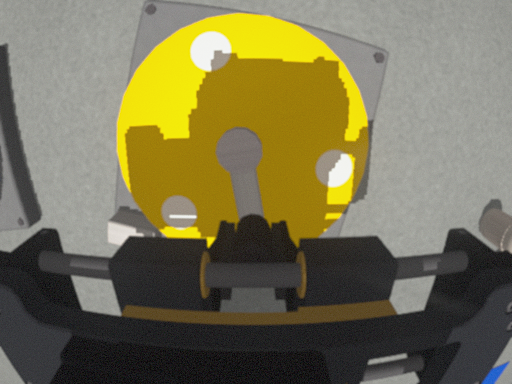

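Two turns are done. Before the grasp the arm leaned about 5.4° in the image and now it leans about 8°, a knob offset of about 2 mm. I'll nudge it back, release and lift.

```bash
python3 -m crank '{"jaw":[15,15,15],"dp":[[0,-2,0],[0,-2,0],[0,-2,0]],"turn":[[0,0,0],[0,0,0],[0,0,0]]}'
python3 -m crank '{"jaw":[87,87,87,87,87],"dp":[[0,0,0],[0,0,0],[0,0,0],[0,0,0],[0,0,0]],"turn":[[0,0,0],[0,0,0],[0,0,0],[0,0,0],[0,0,0]]}'
python3 -m crank '{"jaw":[87,87,87,87,87],"dp":[[0,0,0],[0,0,0],[0,0,0],[0,0,0],[0,0,0]],"turn":[[0,0,0],[0,0,0],[0,0,0],[0,0,0],[0,0,0]]}'
python3 -m crank '{"jaw":[87,87,87,87,87],"dp":[[0,0,-25],[0,0,-60],[0,0,-100],[0,0,-137],[0,0,-137]],"turn":[[0,0,0],[0,0,0],[0,0,0],[0,0,0],[0,0,0]]}'
python3 - <<'E'
from h import *
print(ctrl.state()["position"])
w=optics.snapshot("wrist")
for d in spotter.spot_point("wrist","feeder_knob")[:1]:print(np.round(d["pixel"],1),d["confidence"],plane("wrist",d["pixel"],.087).round(4))
s=optics.snapshot("scene")
for n in("feeder_knob","spare_knob"):
  for d in spotter.spot_point("scene",n)[:1]:print(np.round(d["pixel"],1),d["confidence"])
cv2.imwrite("pics/g.png",cv2.resize(np.hstack([w,s]),(800,300)))
E
```

```text
clock: 10.55
position: [0.5028, -0.1411, 0.0766]
orientation: [3.141, -0.002, -0.0]
force: [0.7, -0.9, -1.7]
gripper_width: 0.0213
grasp_force: 15.0
clock: 11.05
position: [0.5029, -0.1401, 0.0766]
orientation: [-3.142, 0.0, 0.0]
force: [-0.8, 0.6, 0.0]
gripper_width: 0.0538
grasp_force: 0.0
clock: 11.55
position: [0.503, -0.1401, 0.0765]
orientation: [3.142, -0.0, -0.0]
force: [0.4, -0.3, 0.7]
gripper_width: 0.0855
grasp_force: 0.0
clock: 12.05
position: [0.5065, -0.1407, 0.219]
orientation: [3.139, -0.0, 0.017]
force: [0.7, -0.7, -0.4]
gripper_width: 0.0867
grasp_force: 0.0
[ 0.50645162 -0.14067843  0.21900467]
[183.2 253.6] 0.66 [ 0.4986 -0.1414  0.087 ]
[170.2 200. ] 0.7
[186.8 390.8] 0.59
```

View pics/g.png

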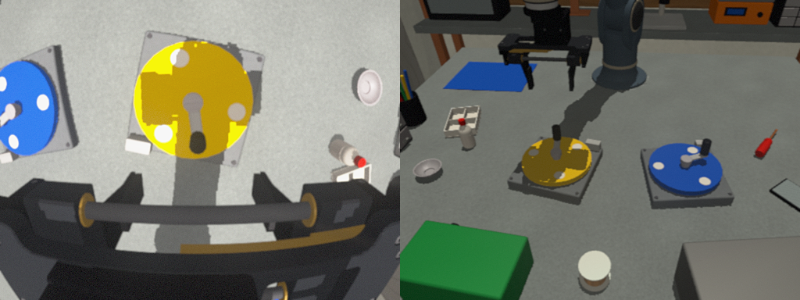

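The picture shows the yellow knob back at its start, near scene pixel (170, 200) against (168, 200) before. The gripper is clear and the blue crank is unmoved.

```bash
python3 -c "
from cell import order;print(order.close_job())"
```

```text
the job is handed in; nothing more can be done
None
```

I turned the yellow feeder's crank two full turns clockwise, brought the knob back to its start within about 2 mm, let go, and handed the job in at about 12 s; the blue feeder's crank was not touched.

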